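# Put the milling blanks away by length

## Task

Put the three loose pink milling blanks on the green mat away in the rack: stand each one on its long narrow side, fully down in the free pocket of the row whose stored blank has the same length. The one lying flat has to be turned on edge first: put it down in the blue vee rest and take it again the other way. Leave the stored blanks in their pockets and do not push the other things about.

Things in the scene. Friction and masses are not known exactly. Their poses are not given: they have to be found in the camera images.
- blank_short: loose short milling blank, a pink acrylic bar with cream end caps, 75 x 44 x 22 mm, about 87 g; origin at its centre; starts standing on its long narrow side on the green mat: own x is the length, y the 22 mm thickness, z (up) the 44 mm width; origin height 24 mm above the table. The mat is 2 mm thick
- blank_medium: loose medium milling blank, a pink acrylic bar with cream end caps, 95 x 44 x 22 mm, about 110 g; origin at its centre; starts lying flat on the green mat: own x is the length, y the 44 mm width, z (up) the 22 mm thickness; origin height 13 mm above the table. The mat is 2 mm thick
- blank_long: loose long milling blank, a pink acrylic bar with cream end caps, 115 x 44 x 22 mm, about 134 g; origin at its centre; starts standing on its long narrow side on the green mat: own x is the length, y the 22 mm thickness, z (up) the 44 mm width; origin height 24 mm above the table. The mat is 2 mm thick
- free_short (a point): centre of the floor of the free pocket (nearer the robot) of the grey row for short blanks; x along the row, y across, z up; floor 12 mm above the table, pocket 83 x 26 mm and 8 mm deep, so it takes a blank only on its long narrow side (22 mm wide, 44 mm high). The three rows lie 60 mm apart on one plate, in changing order
- stored_short: short blank (75 x 44 x 22 mm) already standing in the far pocket of the short row, centre 128 mm along the row's x from the free pocket's; origin at its centre, x length, y thickness, z up
- free_medium (a point): centre of the floor of the free pocket (nearer the robot) of the grey row for medium blanks; x along the row, y across, z up; floor 12 mm above the table, pocket 103 x 26 mm and 8 mm deep, so it takes a blank only on its long narrow side (22 mm wide, 44 mm high). The three rows lie 60 mm apart on one plate, in changing order
- stored_medium: medium blank (95 x 44 x 22 mm) already standing in the far pocket of the medium row, centre 128 mm along the row's x from the free pocket's; origin at its centre, x length, y thickness, z up
- free_long (a point): centre of the floor of the free pocket (nearer the robot) of the grey row for long blanks; x along the row, y across, z up; floor 12 mm above the table, pocket 123 x 26 mm and 8 mm deep, so it takes a blank only on its long narrow side (22 mm wide, 44 mm high). The three rows lie 60 mm apart on one plate, in changing order
- stored_long: long blank (115 x 44 x 22 mm) already standing in the far pocket of the long row, centre 128 mm along the row's x from the free pocket's; origin at its centre, x length, y thickness, z up
- vee (a point): bottom line of the vee rest's groove, at the middle of its length, 55 mm above the table; x along the groove, z up. A blank laid in the groove lies rolled by 45 degrees, wide side on one arm, narrow side on the other, and can be taken across its 44 mm width with the gripper leaning 45 degrees one way, or across its 22 mm thickness leaning 45 degrees the other way
- vee_rest: fixed blue vee rest on a dark base plate (100 x 85 x 12 mm); origin at its underside, x along the groove. Two 10 mm thick notched uprights, centred 27 mm either side along x, each with two arms 34 mm long that rise at 45 degrees to +y and -y; 44 mm are open between the uprights, down to the base plate, so fingers pass there
- plaster_model: white plaster jaw model, 62 x 70 x 31 mm; a bystander, origin at its underside
- denture: pink denture arch with white teeth, about 60 mm; a bystander, origin at its underside
- handpiece: black and steel grinding handpiece lying down, 160 mm long, 24 mm thick; a bystander, origin at its underside
- wax_knife: spatula-shaped wax knife lying down, 160 mm; a bystander, origin at its underside
- monomer_bottle: amber bottle, 56 mm wide, 120 mm high; a bystander, origin at its underside
- wax_jar: clear jar with red cap, 60 mm wide and high; a bystander, origin at its underside
Mind the look-alikes: they are no part of the job. Leave any purple or turquoise look-alike of the blank_long alone.

How it is judged:
At the end, for the whole second after the job is handed in: Each loose blank stands at rest in the free pocket of its own length's row: centre within 7 mm along and 4 mm across the pocket's centre, 19 to 25 mm above the pocket floor, its 44 mm width within 0.1 rad of upright; the three stored blanks still stand, to the same tolerances, in their far pockets (x of blank_short in the frame of free_short between -0.007 and 0.007 m and y of blank_short in the frame of free_short between -0.004 and 0.004 m and z of blank_short in the frame of free_short between 0.019 and 0.025 m and angle between the z axis of each of blank_short, stored_short and the z axis of free_short, either way round below 0.1 rad and linear speed of each of blank_short, blank_medium, blank_long, stored_short, stored_medium, stored_long below 0.02 m/s and x of blank_medium in the frame of free_medium between -0.007 and 0.007 m and y of blank_medium in the frame of free_medium between -0.004 and 0.004 m and z of blank_medium in the frame of free_medium between 0.019 and 0.025 m and angle between the y axis of blank_medium and the z axis of free_medium, either way round below 0.1 rad and x of blank_long in the frame of free_long between -0.007 and 0.007 m and y of blank_long in the frame of free_long between -0.004 and 0.004 m and z of blank_long in the frame of free_long between 0.019 and 0.025 m and angle between the z axis of each of blank_long, stored_long and the z axis of free_long, either way round below 0.1 rad and x of stored_short in the frame of free_short between 0.121 and 0.135 m and y of stored_short in the frame of free_short between -0.004 and 0.004 m and z of stored_short in the frame of free_short between 0.019 and 0.025 m and x of stored_medium in the frame of free_medium between 0.121 and 0.135 m and y of stored_medium in the frame of free_medium between -0.004 and 0.004 m and z of stored_medium in the frame of free_medium between 0.019 and 0.025 m and angle between the z axis of stored_medium and the z axis of free_medium, either way round below 0.1 rad and x of stored_long in the frame of free_long between 0.121 and 0.135 m and y of stored_long in the frame of free_long between -0.004 and 0.004 m and z of stored_long in the frame of free_long between 0.019 and 0.025 m); the robot touches nothing.
It fails at once if a bystander is pushed more than 30 mm (distance of any of plaster_model, denture, handpiece, wax_knife, monomer_bottle, wax_jar from where it was at the start of the episode above 0.03 m).
It fails at once if a stored blank is lifted or pushed out of its pocket (moved more than 15 mm) (distance of any of stored_short, stored_medium, stored_long from where it was at the start of the episode above 0.015 m).
It also fails if it takes over 72 s, if anything falls off the work surface, if the arm or the gripper's body presses on something with over 40 N, if the wrist force passes 120 N, or if a joint passes its speed limit or range.

## Robot

A 6-joint arm with a two-finger parallel gripper is mounted at the origin on the work surface. World frame = base frame: x ahead of the robot, y to its left, z up, the work surface at z = 0. Lengths are in m, angles in rad, forces in N, time in s.
With the tool pointing down it reaches from about 0.275 to 0.825 m from the base axis. Payload 5.2 kg.
Tool frame: the origin (TCP) lies at the very end of the fingers, on their centre line; the grasp point (between the pads) lies 19 mm behind it (bot.grip_point_offset is the distance from the TCP to the grasp point, in m); z points along the fingers, y is the direction in which the jaws open and shut (so a half turn about z gives the same grasp; the last joint's range is limited). The gripper opens to 93 mm and grips with 3 to 60 N. Pads are 15 mm wide; open, the fingers measure 128 mm over their backs; the gripper's body (75 mm by 188 mm) begins 65 mm behind the grasp point.
Start: joints at [-1.51, 0.259, 1.535, -0, 1.348, -0.203], TCP at [0.143, -0.531, 0.219] pointing down, gripper open.
Joint ranges: [-3.14, 3.14], [-0.91, 2.08], [0.19, 2.58], [-1.22, 4.36], [0.22, 2.71], [-3.12, 3.12]. Speed limits (rad/s): [2.57, 2.57, 3.14, 3.14, 3.14, 3.14].

## Interface

Orientations are given as a unit quaternion [w, x, y, z].
In Python, from plant import bot, ik, eyes, job_done, finder gives the robot as it stands. Calls block until the motion is done:
- bot.movep(position, orientation): joint-space move of the TCP to a pose.
- bot.movel(position, max_speed=0.15, orientation=None, threshold=None): straight line of the TCP; orientation=None keeps the orientation; max_speed is the mean speed in m/s. With threshold (N) it stops when the force on the tool has changed by that much, and returns True; else False.
- bot.movej(angles): joint-space move.
- bot.move_gripper(opening, squeeze=None): opening from 0.0 (shut) to 1.0 (fully open); squeeze is the grip in N (None keeps the last); returns when the fingers have stopped.
- bot.wait(seconds).
- ik(position, orientation): joint angles nearest the present ones, or None.
- eyes.capture(name): name is "side" or "top"; returns the picture (384x512x3 uint8, red, green, blue); there is no depth.
- eyes.calibration(name): a dict with "fov_y" (degrees; the focal length in pixels is half the picture's height over the tangent of half this angle, whatever the lens; pixels are square), "cx", "cy" (the principal point, pixels), "eye" and "attitude" of the camera in the world. Camera axes: x right, y up, looking along -z (the intrinsics and any distortion apply to the point x, -y, -z); pixel columns grow to the right and rows downward; lengths in m; the calibration is good to about 2 mm. A picture is of the moment at which its call begins. calibration takes no time and is no camera call.
A pose or a line that the arm cannot do raises bot.MotionError and nothing moves.
- job_done(): hands the job in, once; it reports no verdict.
Trained networks look in the newest picture that a camera, given by its name, has taken for a name from the list of things; names that differ only in an ending like _2 or _b are one class to them, and where a whole thing is asked for, a point or a joint stands for the part that bears it (a point fixed in the world has none). Each returns a list of dicts, best first, with "conf" (0 to 1); they miss things now and then, are a little off and sometimes report something else, mostly with a low value. They report only what shows in the picture. A call takes as long as a camera call. They do not tell look-alikes from the thing itself.
- finder.search_frame(name, camera): "location" ([x, y, z] in m, in world coordinates, good to about 4 mm: the middle of the surface that is visible of it).
- finder.regions_of(name, camera): "region" (384x512 bool, what is visible of it).
- finder.landmark_of(name, camera): "location" ([x, y, z] in m, in world coordinates, good to about 4 mm: a listed point, or the origin of a listed thing).
Readings, each from a call of its own:
- bot.read_time(): time.
- bot.read_joint_positions(): joint angles.
- bot.read_dq(): joint speeds.
- bot.read_joint_efforts(): joint torques, N m.
- bot.read_eef_pos(): TCP position.
- bot.read_tcp_rot(): TCP orientation.
- bot.read_ft_force(): force on the tool from outside, world axes, zero at the start.
- bot.read_torque(): the same for the moment, N m.
- bot.read_width(): opening from 0.0 (shut) to 1.0 (fully open).
Only numpy, scipy, OpenCV 4.12 (cv2) and the standard library are available. Lean on these libraries where they do the work, as an engineer would, in place of code of your own. Each camera call takes 0.05 s, during which the arm holds its last target. There are 200 camera calls.

## Working session

There is one attempt and no reset: what is moved stays moved. The work goes in short steps, each a Python script; the robot and the scene stay as the last script left them, time stands still between calls to the robot, and variables do not carry over. Pictures are saved under pics/ and viewed, about 8 in all and at most 12, crops included, and the job is handed in when it is done.

```bash
ls; mkdir -p pics; cat > h.py <<'E'
import numpy as np, cv2
from plant import bot, ik, eyes, job_done, finder
E
python3 - <<'E'
from h import *
for c in ("side","top"):
    im=eyes.capture(c); cv2.imwrite(f"pics/{c}0.png",im[:,:,::-1]); np.save(f"pics/{c}0.npy",im)
    print(c,eyes.calibration(c))
    for n in ["blank_short","blank_medium","blank_long","free_short","free_medium","free_long","vee","stored_short","stored_medium","stored_long","vee_rest"]:
        print(n,[(np.round(d["location"],3).tolist(),round(d["conf"],2)) for d in finder.landmark_of(n,c)[:4]])
print(bot.read_time(), bot.read_tcp_rot())
E
```

```text
pics
side {'fov_y': 49.77493234296728, 'cx': 253.78735927056823, 'cy': 190.6842609946606, 'eye': array([0.26200213, 1.06280392, 0.80594253]), 'attitude': array([-0.0931979 , -0.0623804 ,  0.46413008,  0.87863878])}
blank_short [([0.594, 0.23, 0.027], 0.64), ([0.572, -0.478, -0.003], 0.58), ([0.53, -0.154, 0.014], 0.2)]
blank_medium [([0.538, 0.371, 0.015], 0.86)]
blank_long [([0.205, 0.312, 0.018], 0.93), ([0.444, 0.247, 0.024], 0.8), ([0.389, 0.364, 0.025], 0.55), ([0.662, -0.215, 0.035], 0.19)]
free_short [([0.528, -0.273, 0.015], 0.78), ([0.537, -0.212, 0.015], 0.27)]
free_medium [([0.534, -0.149, 0.014], 0.9), ([0.738, 0.238, 0.002], 0.47), ([0.758, 0.087, 0.004], 0.36), ([0.502, 0.057, -0.002], 0.22)]
free_long [([0.532, -0.214, 0.015], 0.67)]
vee [([0.501, 0.058, 0.054], 0.8)]
stored_short [([0.663, -0.273, 0.036], 0.72), ([0.534, -0.211, 0.014], 0.67)]
stored_medium [([0.66, -0.152, 0.036], 0.83)]
stored_long [([0.66, -0.213, 0.034], 0.69)]
vee_rest [([0.502, 0.053, -0.001], 0.83), ([0.501, 0.057, 0.056], 0.17)]
top {'fov_y': 55.67399061128584, 'cx': 256.32940557401326, 'cy': 
[... 204 characters left out ...]
 0.033], 0.63)]
blank_medium [([0.541, 0.37, 0.014], 0.69)]
blank_long [([0.208, 0.31, 0.02], 0.96), ([0.442, 0.242, 0.021], 0.91), ([0.389, 0.37, 0.026], 0.61), ([0.55, 0.501, 0.001], 0.32)]
free_short [([0.533, -0.271, 0.014], 0.69)]
free_medium [([0.53, -0.155, 0.011], 0.78)]
free_long [([0.53, -0.209, 0.019], 0.89)]
vee [([0.498, 0.057, 0.056], 0.89), ([0.659, -0.272, 0.036], 0.57)]
stored_short [([0.66, -0.273, 0.036], 0.71)]
stored_medium [([0.656, -0.156, 0.032], 0.7)]
stored_long [([0.661, -0.206, 0.032], 0.61), ([0.532, -0.151, 0.013], 0.28)]
vee_rest [([0.501, 0.055, 0.001], 0.85), ([0.658, -0.273, 0.035], 0.51)]
1.2 [-1.99568323e-05  9.91313557e-01  1.31519701e-01  8.33301763e-06]
```

```bash
python3 -c "
import cv2
a=cv2.imread('pics/side0.png');b=cv2.imread('pics/top0.png')
cv2.imwrite('pics/s0.png',cv2.resize(a,(800,600)));cv2.imwrite('pics/t0.png',cv2.resize(b,(800,600)))"
```

```text
(no output)
```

View pics/t0.png

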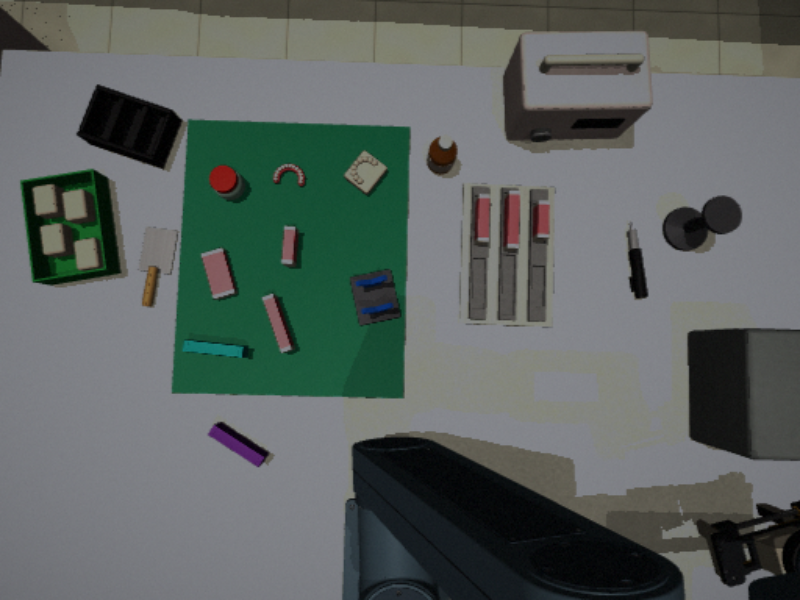

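View pics/s0.png

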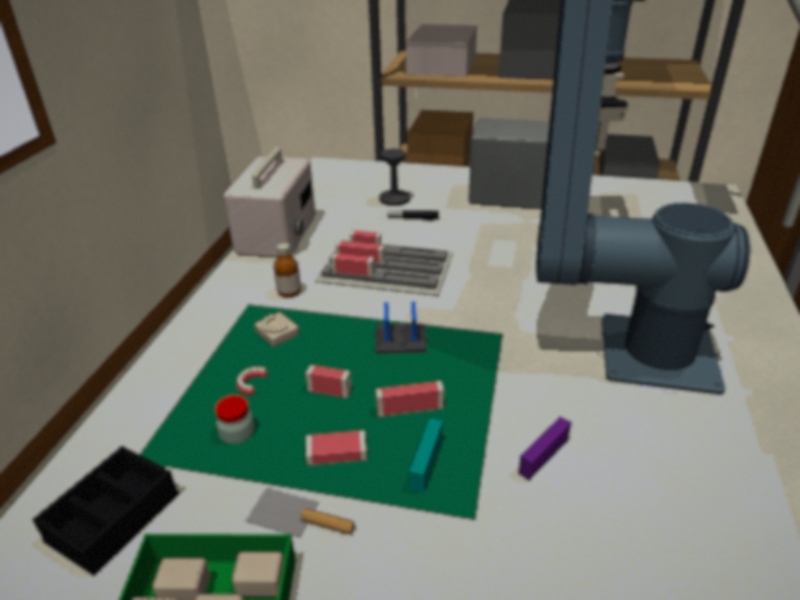

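The loose blanks in the 800x600 top view are short (289,246) standing, medium (218,273) flat and long (280,323) standing. Things that could be mistaken for them: turquoise (217,349), purple (240,444), the stored blanks (484,218), (513,220) and (543,220), and the denture (290,175). The vee is at (375,297). The stored lengths put the rows, left to right, as medium, long, short, which agrees with the network. Next I'll fit box silhouettes in both views.

```bash
cat >> h.py <<'E'
from scipy.spatial.transform import Rotation as R
from scipy.optimize import minimize
from itertools import product
CAL={c:eyes.calibration(c) for c in ("side","top")}
def proj(P,c):
    k=CAL[c]; q=k["attitude"]; M=R.from_quat([q[1],q[2],q[3],q[0]]).as_matrix()
    p=(np.atleast_2d(P)-k["eye"])@M; f=192/np.tan(np.radians(k["fov_y"]/2))
    return np.c_[k["cx"]+f*p[:,0]/-p[:,2], k["cy"]-f*p[:,1]/-p[:,2]]
def warp(im,c,x0,x1,y0,y1,z,s):   # rectified: rows down = -x, cols right = -y, s px per m
    w=np.array([[x1,y1,z],[x1,y0,z],[x0,y0,z],[x0,y1,z]]); W,H=int((y1-y0)*s),int((x1-x0)*s)
    m=cv2.getPerspectiveTransform(proj(w,c).astype(np.float32),np.float32([[0,0],[W,0],[W,H],[0,H]]))
    return cv2.warpPerspective(im,m,(W,H),flags=cv2.INTER_CUBIC)
def sil(pose,size,z,c):
    x,y,a=pose; B=np.array(list(product(*[(-s/2,s/2) for s in size])))
    B=B@R.from_euler('z',a).as_matrix().T+[x,y,z]
    h=cv2.convexHull(proj(B,c).astype(np.float32))
    m=np.zeros((384,512),np.uint8); cv2.fillConvexPoly(m,np.round(h*256).astype(np.int32),255,cv2.LINE_AA,8)
    return m/255.
def fit(ims,p0,size,z):
    def cost(p,c,full=False):
        s=sil(p,size,z,c); r=cv2.dilate((sil(p0,np.array(size)+.03,z,c)>.5).astype(np.uint8),np.ones((3,3)))>0
        h=cv2.cvtColor(ims[c],cv2.COLOR_RGB2HSV); m=~((h[...,0]>45)&(h[...,0]<90)&(h[...,1]>90)); 
        return np.abs(s-m)[r].sum()/s.sum()
    best={}
    for cs in (("top",),("side",),("top","side")):
        f=lambda p:sum(cost(p,c) for c in cs)
        o=min((minimize(f,[p0[0],p0[1],a],method="Nelder-Mead",options=dict(initial_simplex=[[p0[0],p0[1],a],[p0[0]+.008,p0[1],a],[p0[0],p0[1]+.008,a],[p0[0],p0[1],a+.15]],xatol=1e-4,fatol=1e-4)) for a in p0[2]+np.array([-.15,0,.15])),key=lambda o:o.fun)
        best[cs]=o; print(cs,np.round(o.x,4),round(o.fun,3))
    return best[("top","side")].x
E
python3 - <<'E'
from h import *
ims={c:np.load(f"pics/{c}0.npy") for c in CAL}
for n,p,s,z in [("short",(.597,.231,0.),(.075,.022,.044),.024),("medium",(.540,.370,.2),(.095,.044,.022),.013),("long",(.443,.245,.2),(.115,.022,.044),.024)]:
    print(n); fit(ims,np.array(p),s,z)
a=warp(ims["top"],"top",.42,.74,-.33,-.10,.020,1800)
b=warp(ims["top"],"top",.42,.58,-.01,.13,.055,1800)
o=np.zeros((576,414+252,3),np.uint8); o[:a.shape[0],:414]=a; o[:288,414:]=b[:288,:252]
c=warp(ims["side"],"side",.42,.58,-.01,.13,.055,1800); o[288:,414:]=c[:288,:252]
cv2.imwrite("pics/w0.png",o[:,:,::-1])
E
```

```text
short
('top',) [ 0.5973  0.2286 -0.0205] 0.143
('side',) [ 0.5991  0.2267 -0.0431] 0.055
('top', 'side') [ 0.5986  0.2278 -0.0307] 0.217
medium
('top',) [0.541  0.3694 0.3329] 0.111
('side',) [0.5415 0.3683 0.3257] 0.049
('top', 'side') [0.5413 0.3689 0.334 ] 0.166
long
('top',) [0.4425 0.2439 0.3821] 0.14
('side',) [0.4448 0.2426 0.38  ] 0.044
('top', 'side') [0.4446 0.2436 0.3824] 0.206Traceback (most recent call last):
  File "<stdin>", line 7, in <module>
ValueError: could not broadcast input array from shape (287,252,3) into shape (288,252,3)
```

```bash
python3 - <<'E'
from h import *
ims={c:np.load(f"pics/{c}0.npy") for c in CAL}
a=warp(ims["top"],"top",.42,.74,-.33,-.10,.020,1800)
b=warp(ims["top"],"top",.42,.58,-.01,.13,.055,1800)
c=warp(ims["side"],"side",.42,.58,-.01,.13,.055,1800)
o=np.zeros((580,670,3),np.uint8); o[:a.shape[0],:a.shape[1]]=a; o[:b.shape[0],415:415+b.shape[1]]=b;o[290:290+b.shape[0],415:415+b.shape[1]]=c
o=np.clip(o*1.5,0,255).astype(np.uint8)
cv2.imwrite("pics/w0.png",o[:,:,::-1])
E
```

```text
(no output)
```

View pics/w0.png

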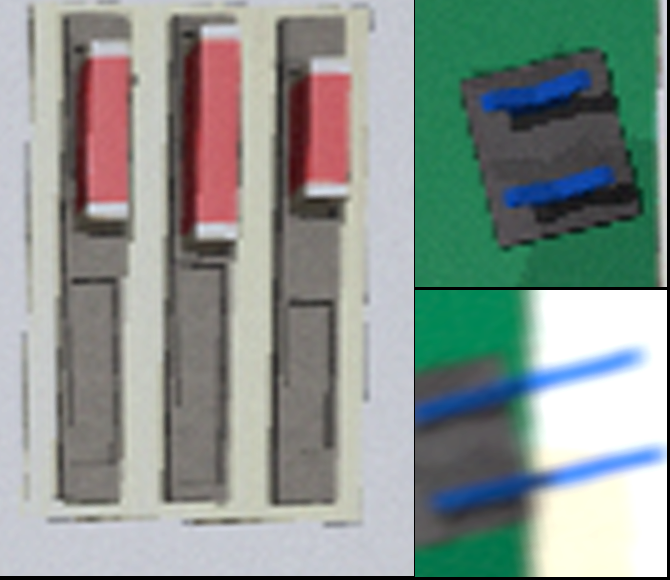

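The warp shows all three pockets at the sizes given: medium rows 280–465, long 265–485, short 300–453. The vee groove yaw is about 0.215. Next I'll refine the rack edges and check reachability.

```bash
cat >> h.py <<'E'
def quat(M): q=R.from_matrix(M).as_quat(); return np.array([q[3],q[0],q[1],q[2]])
def tool(x,z): x=np.array(x,float);z=np.array(z,float); return quat(np.c_[x,np.cross(z,x),z])
def down(a): return tool([np.cos(a),np.sin(a),0],[0,0,-1])
VEE=np.array([.5005,.0565,.055]); PSI=.215
g=np.array([np.cos(PSI),np.sin(PSI),0]); n=np.array([-np.sin(PSI),np.cos(PSI),0]); Z=np.array([0,0,1.])
E
python3 - <<'E'
from h import *
im=np.load("pics/top0.npy"); S=2000
a=cv2.cvtColor(warp(im,"top",.42,.74,-.33,-.10,.020,S),cv2.COLOR_RGB2GRAY).astype(float)
a=cv2.GaussianBlur(a,(0,0),3); gx=np.gradient(a,axis=1)
for lo,hi,sg,nm in [(20,55,1,'plateL'),(50,85,-1,'mL'),(120,155,1,'mR'),(165,205,-1,'lL'),(240,275,1,'lR'),(285,325,-1,'sL'),(355,390,1,'sR')]:
    rows=np.arange(330,540); c=np.array([lo+np.argmax(sg*gx[r,lo:hi]) for r in rows])
    x=.74-rows/S; y=-.10-c/S; k=np.ones(len(x),bool)
    for _ in range(4): p=np.polyfit(x[k],y[k],1); k=abs(np.polyval(p,x)-y)<.0015
    print(nm,'y@.532=%.4f slope=%.4f'%(np.polyval(p,.532),p[0]),k.sum())
d=R.from_euler
def chk(nm,p,q):
    s=ik(p,q); print(nm,None if s is None else np.round(s,2))
for nm,p,aa in [("short",(.598,.228,.016),-.03),("long",(.4445,.2436,.016),.382),("med",(.541,.369,.005),.334),("fs",(.5306,-.272,.03),-.015),("fm",(.533,-.152,.03),-.015)]:
    for k in (0,np.pi): chk(nm+str(k),np.array(p),down(aa+k)); chk(nm+"hi",np.array(p)+[0,0,.1],down(aa+k))
for sgn in (1,-1):
  for x in (g,-g):
    b=(sgn*n+Z)/2**.5; chk(("lean",sgn,x[0]>0),VEE+.03*Z,tool(x,-b)); chk("  hi",VEE+.03*Z+.08*b,tool(x,-b))
E
```

```text
plateL y@.532=-0.1165 slope=-0.0063 175
mL y@.532=-0.1312 slope=-0.0051 210
mR y@.532=-0.1676 slope=0.0115 202
lL y@.532=-0.1905 slope=-0.0043 210
lR y@.532=-0.2270 slope=-0.0085 210
sL y@.532=-0.2502 slope=-0.0152 210
sR y@.532=-0.2872 slope=-0.0045 210
short0 [ 0.19  0.6   1.53 -0.    1.01  1.79]
shorthi [ 0.19  0.5   1.44 -0.    1.2   1.79]
short3.141592653589793 [ 0.19  0.6   1.53 -0.    1.01 -1.35]
shorthi [ 0.19  0.5   1.44 -0.    1.2  -1.35]
long0 [ 0.28  0.42  1.88 -0.    0.85  1.47]
longhi [ 0.28  0.28  1.78 -0.    1.08  1.47]
long3.141592653589793 [ 0.28  0.42  1.88 -0.    0.85 -1.67]
longhi [ 0.28  0.28  1.78 -0.    1.08 -1.67]
med0 [ 0.43  0.64  1.5  -0.    1.    1.67]
medhi [ 0.43  0.53  1.41 -0.    1.2   1.67]
med3.141592653589793 [ 0.43  0.64  1.5  -0.    1.   -1.48]
medhi [ 0.43  0.53  1.41 -0.    1.2  -1.48]
fs0 [-0.66  0.52  1.64 -0.    0.98  0.93]
fshi [-0.66  0.41  1.54 -0.    1.19  0.93]
fs3.141592653589793 [-0.66  0.52  1.64 -0.    0.98 -2.22]
fshi [-0.66  0.41  1.54 -0.    1.19 -2.22]
fm0 [-0.48  0.46  1.75 -0.    0.93  1.11]
fmhi [-0.48  0.34  1.65 -0.    1.15  1.11]
fm3.141592653589793 [-0.48  0.46  1.75 -0.    0.93 -2.03]
fmhi [-0.48  0.34  1.65 -0.    1.15 -2.03]
('lean', 1, np.True_) [ 0.4   0.52  1.82 -0.86  1.16  2.27]
  hi [ 0.5   0.47  1.72 -0.77  1.32  2.21]
('lean', 1, np.False_) [ 0.4   0.52  1.82 -0.86  1.16 -0.88]
  hi [ 0.5   0.47  1.72 -0.77  1.32 -0.94]
('lean', -1, np.True_) [-0.53  0.58  1.69  0.55  1.47  0.6 ]
  hi [-0.6   0.55  1.57  0.51  1.64  0.63]
('lean', -1, np.False_) [-0.53  0.58  1.69  0.55  1.47 -2.55]
  hi [-0.6   0.55  1.57  0.51  1.64 -2.52]
```

```bash
python3 - <<'E'
from h import *
im=np.load("pics/top0.npy"); S=4500
a=warp(im,"top",.465,.595,-.30,-.13,.020,S); a=np.clip(a*1.8,0,255).astype(np.uint8)
for x0,y0,L in [(.5325,-.1512,.103),(.5318,-.2112,.123),(.5311,-.2712,.083)]:
    P=np.array([[-L/2,-.013],[L/2,-.013],[L/2,.013],[-L/2,.013]]); c,s=np.cos(-.01),np.sin(-.01)
    P=P@np.array([[c,s],[-s,c]])+[x0,y0]
    cv2.polylines(a,[np.int32(np.c_[(-.13-P[:,1])*S,(.595-P[:,0])*S])],True,(255,255,0),1)
cv2.imwrite("pics/w1.png",a[:,:,::-1]); print(a.shape)
E
```

```text
(584, 764, 3)
```

View pics/w1.png

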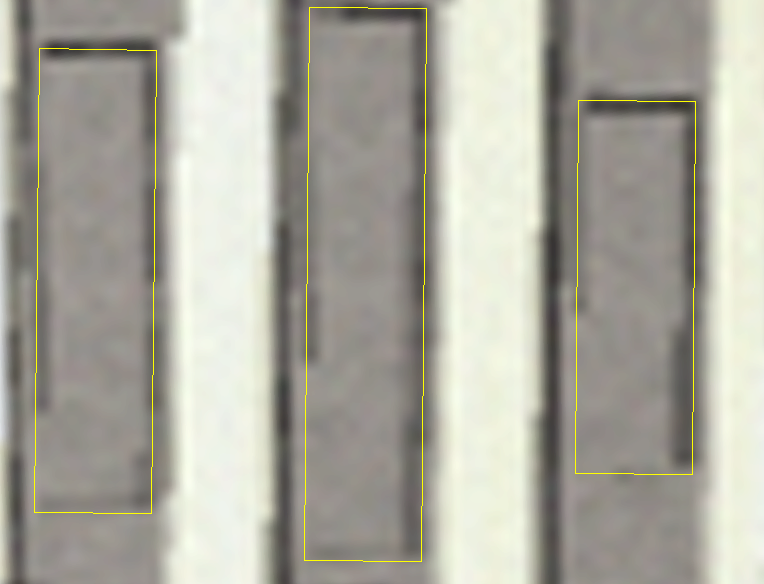

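The outlines fit the pockets well (medium (40–155, 48–513), long (305–427, 8–560), short (576–695, 100–474)). Starting with the short blank.

```bash
cat >> h.py <<'E'
YR=-.01
POCK={"short":(.5311,-.2712),"medium":(.5325,-.1512),"long":(.5318,-.2112)}
def st(m): print(m,'t=%.2f'%bot.read_time(),np.round(bot.read_eef_pos(),4),'w=%.3f'%bot.read_width(),'F',np.round(bot.read_ft_force(),1))
def pick(x,y,a,z,op,sq=30,hi=.12):
    q=down(a); bot.move_gripper(op); bot.movep(np.array([x,y,hi]),q)
    hit=bot.movel(np.array([x,y,z]),.15,threshold=15); st(f"down hit={hit}")
    bot.move_gripper(0.,sq); st("gripped")
    bot.movel(np.array([x,y,hi+.01]),.25); st("lifted")
def place(name,h,dx=0.,dy=0.):      # h: TCP above blank's lower edge
    x,y=POCK[name]; x+=dx; y+=dy; q=down(YR); zf=.012+h
    bot.movep(np.array([x,y,.12]),q); bot.movel(np.array([x,y,zf+.014]),.2); st("above")
    for ox,oy in [(0,0),(0,.0015),(0,-.0015),(0,.003),(0,-.003),(.0025,0),(-.0025,0)]:
        if (ox,oy)!=(0,0): bot.movel(np.array([x+ox,y+oy,zf+.010]),.1)
        bot.movel(np.array([x+ox,y+oy,zf-.001]),.05,threshold=6)
        z=bot.read_eef_pos()[2]; st(f"try {ox,oy}")
        if z<zf+.003: return True
    return False
def release(op=.36):
    bot.move_gripper(op); p=bot.read_eef_pos(); bot.movel(p+[0,0,.09],.25); st("released")
E
python3 - <<'E'
from h import *
pick(.5983,.2278,-.031,.016,.5)
if bot.read_width()>.15:
    ok=place("short",.014); print(ok)
    if ok: release()
E
```

```text
down hit=False t=6.06 [0.5991 0.2279 0.0168] w=0.498 F [ 0.   0.1 -0.5]
gripped t=6.58 [0.5986 0.228  0.0166] w=0.234 F [-0.7  0.4  3.9]
lifted t=7.18 [0.5975 0.2276 0.1289] w=0.233 F [-0.3 -0.2 -1.1]
above t=9.56 [ 0.5317 -0.2708  0.0404] w=0.232 F [ 0.8 -0.  -0.6]
try (0, 0) t=9.82 [ 0.5322 -0.2716  0.0322] w=0.232 F [ 0.4 -0.4 -1. ]
try (0, 0.0015) t=10.35 [ 0.5317 -0.2703  0.0255] w=0.235 F [-0.  -0.5  2.5]
True
released t=11.32 [ 0.5315 -0.27    0.1162] w=0.362 F [0.2 0.3 0.8]
```

```bash
python3 - <<'E'
from h import *
pick(.4440,.2436,.382,.016,.5)
if bot.read_width()>.15:
    ok=place("long",.014,dy=.0015); print(ok)
    if ok: release()
E
```

```text
down hit=False t=14.52 [0.4447 0.2436 0.0165] w=0.503 F [0.3 0.7 0.6]
gripped t=15.03 [0.4443 0.2439 0.0166] w=0.231 F [-1.4 -0.1  5. ]
lifted t=15.64 [0.4432 0.2433 0.129 ] w=0.233 F [-0.3  0.1 -2.8]
above t=17.88 [ 0.5323 -0.2092  0.0404] w=0.237 F [ 0.3 -0.2 -2. ]
try (0, 0) t=18.23 [ 0.5329 -0.2103  0.0262] w=0.234 F [-0.7  0.9  3.4]
True
released t=19.20 [ 0.5321 -0.2097  0.1157] w=0.359 F [-0.4 -0.4 -0.9]
```

```bash
python3 - <<'E'
from h import *
u=(n+Z)/2**.5; w=(-n+Z)/2**.5
pick(.5411,.3689,.334,.006,.75,hi=.13)
if bot.read_width()>.4:
    q=tool(g,-w); T=VEE+.022*u+.004*w
    bot.movep(T+.07*Z,q); st("above vee")
    bot.movel(T+.010*Z,.2); st("near")
    print(bot.movel(T-.002*Z,.04,threshold=5)); st("down")
    bot.move_gripper(.6); st("open")
    bot.movel(bot.read_eef_pos()+.09*w,.2); st("back")
    bot.movep(VEE+.12*u+.011*w+.05*Z,tool(g,-u)); st("clear")
    for c in CAL: im=eyes.capture(c); np.save(f"pics/{c}1.npy",im)
    a=warp(im:=np.load("pics/side1.npy"),"side",.40,.60,-.04,.16,.055,1)if 0 else np.load("pics/side1.npy")[180:260,210:300]
    b=np.load("pics/top1.npy")[100:240,200:380]
    o=np.hstack([cv2.resize(a,(405,360),interpolation=cv2.INTER_CUBIC),cv2.resize(b,(395,307)) if 0 else cv2.copyMakeBorder(cv2.resize(b,(390,303)),0,57,0,0,0)])
    cv2.imwrite("pics/v1.png",o[:,:,::-1])
E
```

```text
down hit=False t=23.03 [0.542  0.3692 0.007 ] w=0.748 F [-0.  -0.1  0.6]
gripped t=23.57 [0.5413 0.3692 0.0066] w=0.471 F [-0.3  0.8  3. ]
lifted t=24.25 [0.5402 0.3684 0.1385] w=0.467 F [-1.1 -0.2 -1.2]
above vee t=25.45 [0.4975 0.0697 0.1429] w=0.477 F [ 0.2  0.3 -0.8]
near t=25.90 [0.4976 0.0705 0.0837] w=0.469 F [ 0.3 -0.1  0.4]
True
down t=26.22 [0.4986 0.0695 0.0741] w=0.469 F [2.  0.3 2.4]
open t=26.68 [0.4978 0.0696 0.0732] w=0.605 F [-0.4  0.3 -0. ]
back t=27.28 [0.5109 0.0077 0.1364] w=0.600 F [-0.5 -0.1 -1.1]
clear t=28.63 [0.4834 0.1313 0.1968] w=0.602 F [ 0.3 -0.4  0.3]
```

View pics/v1.png

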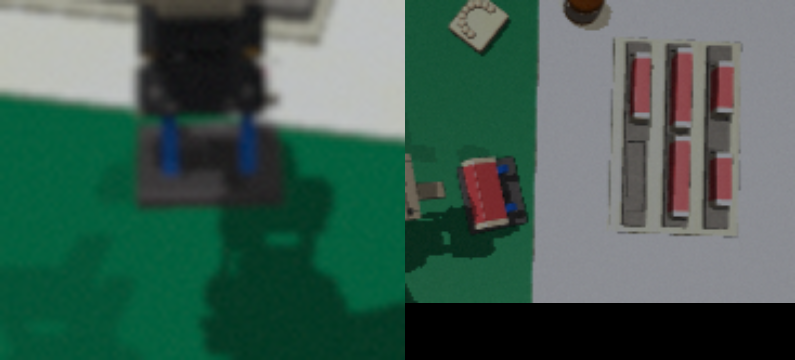

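The top crop shows the medium blank seated in the vee, wide side on the +y arm, at (485,193). The short and long blanks stand in their pockets at (723,180) and (681,178). I'll check the vee pose against its projection before retaking.

```bash
python3 - <<'E'
from h import *
u=(n+Z)/2**.5; w=(-n+Z)/2**.5
im=np.load("pics/top1.npy"); C=VEE+.022*u+.011*w
def hull(C):
    B=np.array([C+i*.0475*g+j*.022*u+k*.011*w for i in(-1,1) for j in(-1,1) for k in(-1,1)])
    m=np.zeros((384,512),np.uint8); cv2.fillConvexPoly(m,np.round(cv2.convexHull(proj(B,"top").astype(np.float32))*256).astype(np.int32),255,cv2.LINE_AA,8); return m/255.
h=cv2.cvtColor(im,cv2.COLOR_RGB2HSV); i=im.astype(int)
m=((i[...,0]>i[...,1]+5)&(i[...,0]>90)); roi=np.zeros_like(m); u0=proj(C,"top")[0].astype(int); roi[u0[1]-26:u0[1]+26,u0[0]-18:u0[0]+20]=1
f=lambda d:np.abs(hull(C+d[0]*g+d[1]*n)-m)[roi].sum()
o=minimize(f,[0,0],method="Nelder-Mead",options=dict(initial_simplex=[[0,0],[.004,0],[0,.004]]))
print("vee offset along g, n:",np.round(o.x,4),o.fun,f([0,0]),hull(C).sum())
# placed blanks: finder check
for nme in ("short","long"):
    x,y=POCK[nme]; 
    print(nme,[(np.round(d["location"],3).tolist(),round(d["conf"],2)) for d in finder.landmark_of("blank_"+nme,"top")[:3]])
E
```

```text
vee offset along g, n: [-0.0007 -0.0014] 136.6156862745098 139.03529411764706 584.8705882352941
short [([0.549, 0.501, -0.003], 0.73), ([0.533, -0.268, 0.034], 0.59)]
long [([0.207, 0.311, 0.021], 0.82), ([0.534, -0.213, 0.028], 0.78), ([0.386, 0.37, 0.025], 0.52)]
```

```bash
python3 - <<'E'
from h import *
u=(n+Z)/2**.5; w=(-n+Z)/2**.5
q=tool(g,-u); T=VEE+.014*u+.0117*w
bot.move_gripper(.48); bot.movep(T+.08*u,q)
print(bot.movel(T,.12,threshold=10)); st("at")
bot.move_gripper(0.,30); st("grip")
if bot.read_width()>.15:
    h=.014+(bot.read_eef_pos()-T)@u; print("h",h)
    bot.movel(bot.read_eef_pos()+.07*Z,.15); st("up")
    ok=place("medium",h,dy=.0015); print(ok)
    if ok: release()
E
```

```text
False
at t=30.48 [0.5007 0.0585 0.0739] w=0.479 F [-0.1 -0.  -0.3]
grip t=30.98 [0.5003 0.0586 0.0734] w=0.238 F [-0.1  2.7  3.1]
h 0.014473442939937903
up t=31.60 [0.4999 0.0585 0.1428] w=0.234 F [ 0.7  0.3 -1.4]
above t=33.16 [ 0.5327 -0.148   0.0404] w=0.236 F [-0.6 -0.5 -2. ]
try (0, 0) t=33.52 [ 0.5337 -0.1501  0.0259] w=0.235 F [ 0.4 -0.   3.9]
True
released t=34.49 [ 0.533  -0.1495  0.1155] w=0.355 F [-0.5  0.6 -0.1]
```

Move the arm clear and check all three.

```bash
python3 - <<'E'
from h import *
bot.movep(np.array([.40,.05,.25]),down(0.)); bot.movej([1.2,.26,1.53,0,1.35,0]); st("away")
ims={c:eyes.capture(c) for c in CAL}
a=warp(ims["top"],"top",.44,.72,-.31,-.11,.056,2000); a=np.clip(a*1.5,0,255).astype(np.uint8)
for k,L in (("short",.075),("medium",.095),("long",.115)):
    for d in (0,.128):
        x,y=np.array(POCK[k])+[d*np.cos(YR),.0008+d*np.sin(YR)]
        P=np.array([[x-L/2,y-.011],[x+L/2,y-.011],[x+L/2,y+.011],[x-L/2,y+.011]])
        cv2.polylines(a,[np.int32(np.c_[(-.11-P[:,1])*2000,(.72-P[:,0])*2000])],True,(255,255,0),1)
b=cv2.resize(ims["side"][140:200,190:300],(380,207),interpolation=cv2.INTER_CUBIC)
o=np.zeros((600,790,3),np.uint8); o[:a.shape[0],:400]=a[:600]; o[:207,405:785]=b
cv2.imwrite("pics/f.png",o[:,:,::-1])
for k in ("short","medium","long"): print(k,[np.round(d["location"],3).tolist() for c in CAL for d in finder.landmark_of("stored_"+k,c)[:3]])
E
```

```text
away t=37.65 [0.0937 0.5438 0.22  ] w=0.360 F [ 0.3 -0.7 -0.2]
short [[0.659, -0.274, 0.035], [0.659, -0.274, 0.036]]
medium [[0.658, -0.156, 0.036], [0.657, -0.153, 0.034], [0.527, -0.152, 0.009]]
long [[0.661, -0.214, 0.036], [0.784, -0.064, -0.001], [0.66, -0.21, 0.029]]
```

View pics/f.png

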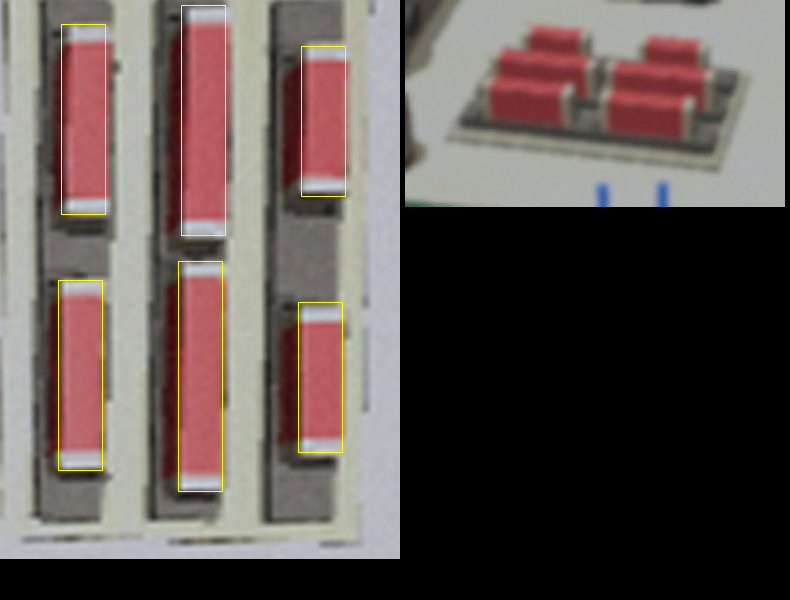

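The three placed blanks, at (80,375), (200,375) and (320,378), line up with the predicted outlines to about 1 mm at seated height. The stored blanks are unmoved and the side view shows all six upright. Handing in.

```bash
python3 -c "
from plant import *
job_done(); print(bot.read_time())"
```

```text
the job is handed in; nothing more can be done
the job is handed in; nothing more can be done
```

I put all three loose pink blanks in the free pockets of their own rows and handed the job in at about 38 s on the robot's clock. No verdict was reported.

- **Short and long:** both were picked standing and placed directly. The short one's first descent stopped about 7 mm high; I read that as the pocket rim, and it went in after a 1.5 mm shift to +y. I used that shift for the other two.
- **Medium:** I gripped it across its 44 mm width, laid it in the vee leaning one way, and took it again across its 22 mm thickness leaning the other way. It went into its pocket on the first try.
- **Last checks:** all three had gone down to floor height within about 1 mm when released. The final top view matched the predicted outlines to about 1 mm, and the side view showed all six blanks upright. The stored blanks' positions agreed with the first measurement to about 4 mm, which is the network's accuracy.
- **Not checked or disagreeing:** I took no separate last measurement of the bystanders, and the arm did not work near them. The networks also gave a few stray hits on other objects, which I discarded against the pictures.

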